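# Zero a coffee grinder and set it four clicks coarser

## Robot

A 7-joint arm with a two-finger parallel gripper is mounted at the origin on a cart in front of the work surface, level with it; the furniture and walls round the work are solid. World frame = base frame: x ahead of the robot, y to its left, z up, the work surface at z = 0. Lengths are in m, angles in rad, forces in N, time in s.
With the tool pointing down it reaches from about 0.425 to 0.875 m from the base axis. Payload 4.7 kg.
Tool frame: the origin (TCP) lies between the finger pads, 19 mm behind the fingertips; this is the grasp point; z points along the fingers, y is the line along which they close (so a half turn about z gives the same grasp; the last joint's range is limited). The gripper opens to 85 mm and grips with 20 to 120 N. Pads are 22 mm wide; open, the fingers measure 114 mm over their backs; the gripper's body (76 mm by 85 mm) begins 54 mm behind the grasp point. The pads swing forward as they close: fully open they stand 13 mm farther back than shut.
Start: joints at [-1.14, 0.321, -0.07, 1.45, 0.023, 1.371, -0.057], TCP at [0.263, 0.594, 0.25] pointing down, gripper open.
Joint ranges: [-2.86, 2.86], [-0.3, 2.09], [-1.38, 1.24], [0.06, 2.45], [-1.56, 4.7], [0.09, 2.05], [-2.69, 2.69]. Speed limits (rad/s): [2.57, 2.57, 3.14, 3.14, 3.14, 3.14, 3.14].

## Interface

Orientations are given as a unit quaternion [x, y, z, w].
In Python, from rig import env, viewer gives the robot as it stands.
- The arm moves only by the tool carry_out, never from a script. Its argument "steps" is a list of rows, each an object with "slide": the shift along the tool's x, y, z in units of 50 mm (1.0 is 50 mm), a list of three; "angular": the turn, a rotation vector about the tool's x, y, z in units of 6 degrees (1.0 is 6 degrees), a list of three; "grip": the closure, from 0 (fully open) to 1 (shut). A call has 1 to 10 rows; each row shifts and turns the commanded pose from where the row before left it, along the tool's axes as they then stand; what a row does not reach is not made up. A row lasts 1/8 s, in which the tool goes at most 62.5 mm and 10.7 degrees, less where a joint would pass 70% of its speed; a pose out of reach is approached as far as the arm can. A call is refused whole if a number of a shift passes 1 or a number of a turn 1, either way. A call with a gripper value outside its range is refused whole. The fingers move at their own pace and stop on an object; the grip force is fixed at half the most. Time passes only in rows, so rows that do not move let the fingers close. It gives the time, the measured TCP pose, the force, the opening and the grip force at its end, in the units of the state.
- env.observe(): the state, without advancing time (a new reading comes with each control period).
- viewer.get_image(name): name is "scene" or "top" or "wrist"; returns the picture (384x512x3 uint8, red, green, blue); there is no depth.
- viewer.camera_info(name): a dict with "fx", "fy", "cx", "cy" (pixels), "k1" (the pictures are not rectified: a ray, as slopes to the right and down, at radius r is drawn at 1 + k1 r^2 times it, then the intrinsics apply), "world_to_cam" (4x4, takes a point from world to camera coordinates). Camera axes: x right, y down, z forward; pixel columns grow to the right and rows downward; lengths in m; the calibration is good to about 2 mm. A picture is of the moment at which its call begins: read the wrist's pose just before it. camera_info takes no time and is no camera call; for the wrist camera it gives the pose at the moment of the call.
- env.finish_job(): hands the job in; it is judged then, once.
The state is a dict: "t": time; "joint_pos": joint angles; "qvel": joint speeds; "effort": joint torques, N m; "tool_pos": TCP position; "tool_rot": TCP orientation; "wrist_force": force on the tool from outside, world axes, zero at the start; "ft_torque": the same for the moment, N m; "finger_gap": opening from 0.0 (shut) to 1.0 (fully open); "grip_force": force on a finger pad.
Only numpy, scipy, OpenCV 4.12 (cv2) and the standard library are available. Lean on these libraries where they do the work, as an engineer would, in place of code of your own. Each camera call takes 0.05 s, during which the arm holds its last target. There are 200 camera calls.

## Task

Set the grind on the coffee grinder: turn its dial anticlockwise until it rests on its fine stop, without straining it past the stop, then turn it clockwise exactly four clicks and let it go so that it sits in the fourth click. Then gently slide the lock catch fully home, towards the dial's end of the housing, with the dial still on the fourth click. Leave the jars and the cup standing where they are.

Things in the scene. Friction and masses are not known exactly. Their poses are not given: they have to be found in the camera images.
- grinder: Fixed low grey coffee grinder, housing 150 (own x) by 240 (y) mm, flat deck 75 mm above the worktop. Origin: centre of the underside; x to its back, y to the hopper end, z up; the front (black drawer) faces -x. Clear hopper with black lid, 80 mm across, top 120 mm above the worktop, at own (22, 68) mm. Dial axis at own (5, -55) mm; the lock catch slides on the deck at own x = -55 mm.
- dial_axis (a point): Point on the dial's vertical turning axis, fixed to the housing, 105 mm above the worktop, near half height of the grip bar. A grasp from above across the bar with the TCP here or up to 8 mm higher is good. The fine stop, fully anticlockwise seen from above, is the zero; the coarse stop lies about 140 degrees clockwise of it.
- dial_nose (a point): The narrow nose on one end of the dial's grip bar, 28 mm from the axis, 106 mm above the worktop: the direction from dial_axis to here is the direction of the bar. The dial bears no marks. At the fine stop it stays by itself. It starts in one of the first three clicks.
- dial: Black dial; origin on its axis at deck height. Bar 40 long (20 each way, nose to 30), 14 wide, 91 to 121 mm above the worktop; skirt below it 58 across. Clicks 15 to 26 degrees apart, uneven: feel them. Torque peaks at 0.15-0.35 N m, falls and reverses before it snaps in. The stop is a spring, 0.4 N m at touch, about 1.1 N m at 0.1 rad past it, which strains the burrs.
- lock (a joint): Lock catch, m: 0 open (towards the hopper, grinder +y), 0.030 fully home (towards the dial's end, grinder -y). It slides with about 1.5 N of friction, starts within 6 mm of open, stays where it is left and ends against a hard stop.
- lock_top (a point): Middle of the top of the catch's black thumb block, 91 mm above the worktop. The block is 22 (grinder x) by 14 (grinder y) by 14 mm, its underside 2 mm over the deck; closed fingertips can push it on its hopper-side face. There are 26 mm between the block and the hopper.
- spice_jar: Loose spice jar with a red cap, 45 mm across, 109 mm high, beside the dial's end of the grinder: a bystander. Origin: centre of the underside.
- squat_jar: Loose squat jar with a green lid, 71 mm across, 55 mm high: a bystander. Origin: centre of the underside.
- cup: Loose small patterned stoneware cup, 70 by 99 by 60 mm, beside the hopper's end of the grinder: a bystander. Origin: centre of the underside.

How it is judged:
By the outcome, as a careful person would: the job done as asked, in the order asked, and still so for the second after the job is handed in, with the robot touching nothing.
It also fails if it takes over 72 s, if anything falls off the work surface, if the arm or the gripper's body presses on something with over 40 N, if the wrist force passes 120 N, or if a joint passes its speed limit or range.

## Working session

There is one attempt and no reset: what is moved stays moved. The work goes in short steps, Python scripts to look and compute and a tool call to move; the robot and the scene stay as the last step left them, time stands still between calls to the robot, and variables do not carry over. Pictures are saved under pics/ and viewed, at most 10 in all, crops included, and the job is handed in when it is done.

Besides the shell and the picture viewer there is one more tool, called after "Request:" as name(argument=value, ...) on one line, values as JSON. carry_out: Moves the arm, as the interface text tells. Its arguments: {"type":"object","properties":{"steps":{"type":"array"}},"required":["steps"]}

```bash
mkdir -p pics; ls; cat > h.py <<'E'
from rig import env, viewer
import numpy as np, cv2
from scipy.spatial.transform import Rotation as R
def save(n,f):
    im=viewer.get_image(n); cv2.imwrite('pics/'+f,im[:,:,::-1]); return im
def ray(n,u,v,ci=None):
    c=ci or viewer.camera_info(n); x=np.array([(u-c['cx'])/c['fx'],(v-c['cy'])/c['fy']]); s=x.copy()
    for _ in range(20): s=x/(1+c['k1']*(s@s))
    T=np.array(c['world_to_cam']); d=T[:3,:3].T@np.array([*s,1]); o=-T[:3,:3].T@T[:3,3]; return o,d
def at(n,u,v,z,ci=None):
    o,d=ray(n,u,v,ci); return o+d*(z-o[2])/d[2]
def proj(n,P,ci=None):
    c=ci or viewer.camera_info(n); T=np.array(c['world_to_cam']); p=T[:3,:3]@np.array(P)+T[:3,3]; s=p[:2]/p[2]; s=s*(1+c['k1']*(s@s)); return s*[c['fx'],c['fy']]+[c['cx'],c['cy']]
E
python3 - <<'E'
from h import *
o=env.observe(); print({k:np.round(v,3) for k,v in o.items()}); print(R.from_quat(o['tool_rot']).as_matrix().round(3))
a=save('top','top0.png'); b=save('scene','sc0.png')
for n in('top','scene','wrist'): print({k:np.round(v,3).tolist() for k,v in viewer.camera_info(n).items()})
E
```

```text
pics
{'t': np.float64(0.0), 'joint_pos': array([-1.14 ,  0.322, -0.07 ,  1.452,  0.023,  1.371, -0.057]), 'qvel': array([ 0.003, -0.002,  0.001,  0.001, -0.001, -0.   , -0.002]), 'effort': array([ 0.0000e+00, -4.9359e+01, -3.8200e-01, -3.1434e+01,  1.3000e-02,
        1.1000e-02,  0.0000e+00]), 'tool_pos': array([0.263, 0.594, 0.249]), 'tool_rot': array([ 0.207,  0.978, -0.001, -0.   ]), 'wrist_force': array([ 0.052, -0.11 , -0.422]), 'ft_torque': array([-0.017,  0.007,  0.016]), 'grip_force': np.float64(0.0), 'finger_gap': np.float64(1.004)}
[[-0.914  0.405 -0.001]
 [ 0.405  0.914 -0.002]
 [-0.    -0.002 -1.   ]]
{'fx': 481.501, 'fy': 481.501, 'cx': 252.177, 'cy': 178.551, 'k1': -0.037, 'world_to_cam': [[0.077, -0.997, 0.005, -0.046], [-0.977, -0.076, -0.2, 0.529], [0.2, 0.01, -0.98, 1.46], [0.0, 0.0, 0.0, 1.0]]}
{'fx': 365.896, 'fy': 365.896, 'cx': 252.053, 'cy': 193.374, 'k1': -0.06, 'world_to_cam': [[0.697, -0.717, -0.017, -0.392], [-0.316, -0.286, -0.905, 0.265], [0.644, 0.636, -0.426, 0.623], [0.0, 0.0, 0.0, 1.0]]}
{'fx': 270.841, 'fy': 270.841, 'cx': 250.976, 'cy': 193.04, 'k1': 0.005, 'world_to_cam': [[0.405, 0.914, -0.001, -0.649], [0.883, -0.391, 0.259, -0.033], [0.236, -0.106, -0.966, 0.378], [0.0, 0.0, 0.0, 1.0]]}
```

View pics/top0.png

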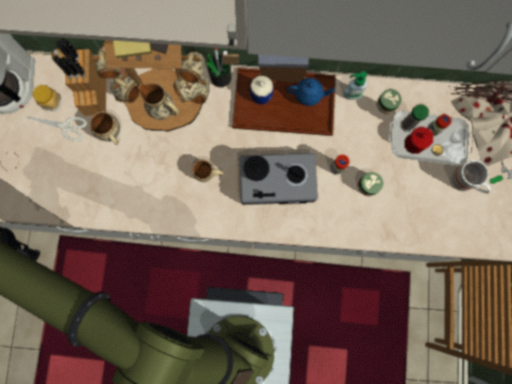

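View pics/sc0.png

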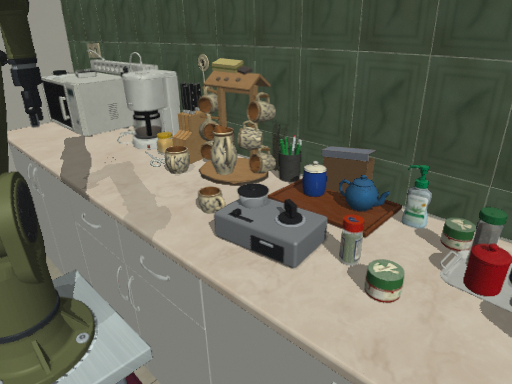

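The top view shows the grinder at about (278,177), with the hopper at (257,168), the dial at (297,174) and the catch at (262,194). The spice jar is at (341,162), the squat jar at (371,183) and the cup at (204,170). I'll enlarge the grinder.

```bash
python3 - <<'E'
from h import *
im=cv2.imread('pics/top0.png')[140:210,225:355]
cv2.imwrite('pics/top0c.png',cv2.resize(im,None,fx=6,fy=6,interpolation=cv2.INTER_CUBIC))
for (u,v,z) in [(257,168,.12),(297,174,.121),(341,162,.109),(371,183,.055)]: print(u,v,at('top',u,v,z).round(3))
E
```

```text
257 168 [ 0.551 -0.018  0.12 ]
297 174 [ 0.542 -0.139  0.121]
341 162 [ 0.593 -0.272  0.109]
371 183 [ 0.546 -0.379  0.055]
```

View pics/top0c.png

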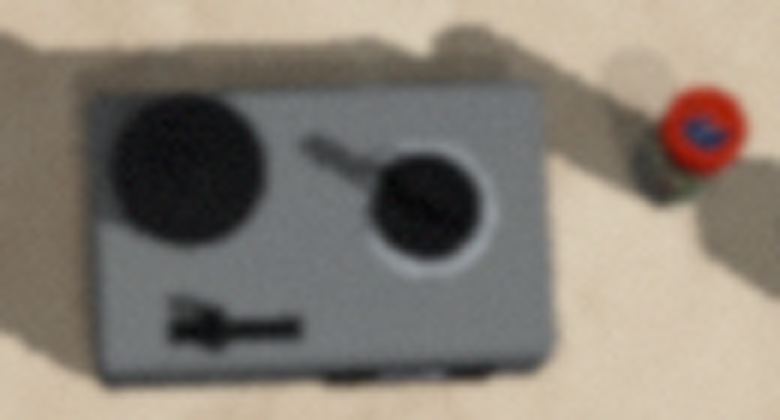

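```bash
python3 - <<'E'
from h import *
from scipy.optimize import least_squares
pts=[(92,92),(543,82),(552,365),(103,380)]
obj=[(75,120,75),(75,-120,75),(-75,-120,75),(-75,120,75),(22,68,120),(5,-55,92)]
pts+=[(188,168),(427,207)]
W=np.array([at('top',(u+.5)/6-.5+225,(v+.5)/6-.5+140,o[2]/1000) for (u,v),o in zip(pts,obj)])[:,:2]
O=np.array(obj)[:,:2]/1000
rot=lambda a:np.array([[np.cos(a),-np.sin(a)],[np.sin(a),np.cos(a)]])
f=lambda p:(O@rot(p[2]).T+p[:2]-W).ravel()
s=least_squares(f,[.55,-.08,0]);p=s.x;print(p,np.degrees(p[2]),(s.fun*1000).round(1))
w=lambda x,y:rot(p[2])@[x/1000,y/1000]+p[:2]
print('dial',w(5,-55),'catch0',w(-55,40),'hop',w(22,68))
ob=env.observe();M=R.from_quat(ob['tool_rot']).as_matrix()
print(np.array(M.T@(np.array([*w(5,-55),.25])-ob['tool_pos']))/.05)
E
```

```text
[ 0.53675374 -0.08556041  0.10464891] 5.995940604344386 [-0.6  3.   0.6 -1.1  0.5 -4.6  1.   5.4 -1.  -1.  -0.6 -1.8]
dial [ 0.54747158 -0.13973723] catch0 [ 0.47787631 -0.05152443] hop [ 0.55153024 -0.01563434]
[-1.11419963e+01 -1.11135536e+01  1.16933402e-03]
```

Request:
carry_out(steps=[{"slide":[-0.8,-0.8,0],"angular":[0,0,0],"grip":0},{"slide":[-0.8,-0.8,0],"angular":[0,0,0],"grip":0},{"slide":[-0.8,-0.8,0],"angular":[0,0,0],"grip":0},{"slide":[-0.8,-0.8,0],"angular":[0,0,0],"grip":0},{"slide":[-0.8,-0.8,0],"angular":[0,0,0],"grip":0},{"slide":[-0.8,-0.8,0],"angular":[0,0,0],"grip":0},{"slide":[-0.8,-0.8,0],"angular":[0,0,0],"grip":0},{"slide":[-0.8,-0.8,0],"angular":[0,0,0],"grip":0},{"slide":[-0.8,-0.8,0],"angular":[0,0,0],"grip":0},{"slide":[-0.8,-0.8,0],"angular":[0,0,0],"grip":0}])

```text
t: 1.35
tool_pos: [0.4672, 0.0649, 0.2499]
tool_rot: [0.207, 0.978, 0.0, 0.0]
wrist_force: [0.6, 0.1, -0.7]
finger_gap: 1.002
grip_force: 0.0
```

Request:
carry_out(steps=[{"slide":[-0.8,-0.8,0],"angular":[0,0,0],"grip":0},{"slide":[-0.8,-0.8,0],"angular":[0,0,0],"grip":0},{"slide":[-0.8,-0.8,0],"angular":[0,0,0],"grip":0},{"slide":[-0.7,-0.7,0],"angular":[0,0,0],"grip":0},{"slide":[0,0,0],"angular":[0,0,0],"grip":0},{"slide":[0,0,0],"angular":[0,0,0],"grip":0}])

```text
t: 2.1
tool_pos: [0.5457, -0.1371, 0.2494]
tool_rot: [0.207, 0.978, 0.0, -0.001]
wrist_force: [0.1, -0.4, -0.4]
finger_gap: 0.997
grip_force: 0.0
```

```bash
python3 - <<'E'
from h import *
o=env.observe(); print(o['t'],o['tool_pos'],R.from_quat(o['tool_rot']).as_matrix().round(3))
im=save('wrist','w0.png'); import pickle; pickle.dump(viewer.camera_info('wrist'),open('w0.pkl','wb'))
cv2.imwrite('pics/w0b.png',cv2.resize(im[:,:,::-1],(780,585),interpolation=cv2.INTER_CUBIC))
print(proj('wrist',[.5475,-.1397,.105]), proj('wrist',[.478,-.0515,.091]))
E
```

```text
2.1 [ 0.54566723 -0.13706364  0.24941296] [[-0.914  0.405 -0.001]
 [ 0.405  0.914  0.001]
 [ 0.001  0.    -1.   ]]
[248.82880637 190.0780518 ] [302.48291338  88.43804225]
```

View pics/w0b.png

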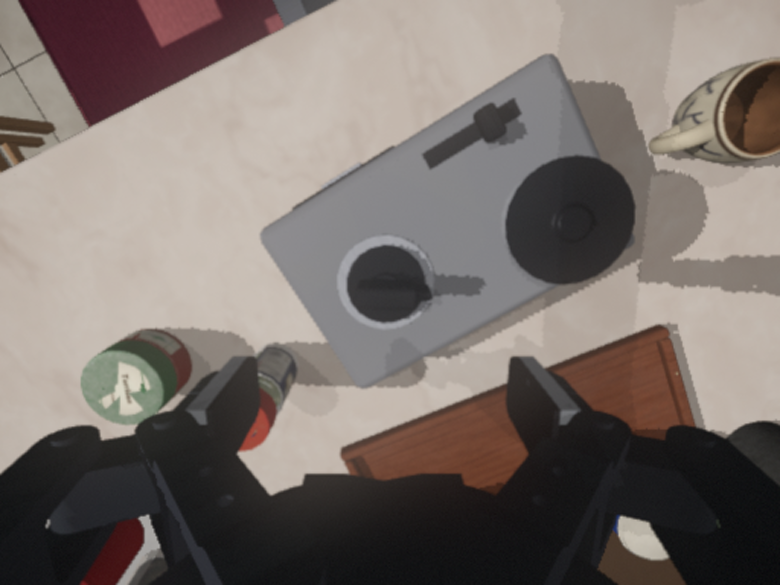

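The wrist view shows the dial bar from about (358,283) to (432,293) with the nose on the right. The catch block is at (493,122) and the hopper at (571,220). I'll crop the dial with the contrast raised.

```bash
python3 - <<'E'
from h import *
import pickle
ci=pickle.load(open('w0.pkl','rb'))
im=cv2.imread('pics/w0.png'); c=im[145:225,205:305].astype(float); c=np.clip((c/255)**.5*400-60,0,255).astype(np.uint8)
cv2.imwrite('pics/w0c.png',cv2.resize(c,None,fx=7,fy=7,interpolation=cv2.INTER_CUBIC))
f=512/780
for n,u,v,z in [('hop',571,220,.12),('catch',489,120,.091),('skirtring',388,281,.076),('cornBL',262,236,.075),('cornT',551,56,.075),('cornB',364,386,.075)]:
  print(n,at('wrist',u*f,v*f,z,ci).round(4))
E
```

```text
hop [ 0.5512 -0.0137  0.12  ]
catch [ 0.477  -0.0319  0.091 ]
skirtring [ 0.5509 -0.1342  0.076 ]
cornBL [ 0.4838 -0.2041  0.075 ]
cornT [0.4565 0.0224 0.075 ]
cornB [ 0.6221 -0.1861  0.075 ]
```

View pics/w0c.png

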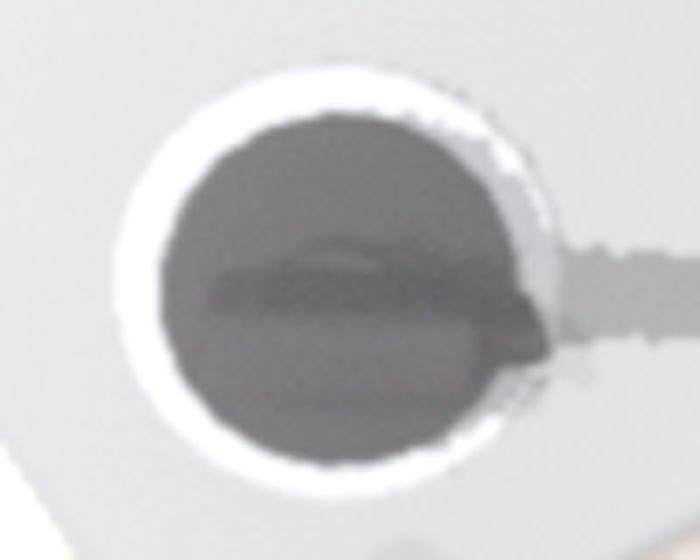

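The bar runs nearly along the image's horizontal. Its top face spans crop (210..475, 320..402) and the nose tip is at crop (548,345), on the right.

```bash
python3 - <<'E'
from h import *
import pickle
ci=pickle.load(open('w0.pkl','rb'))
A=lambda u,v,z: at('wrist',(u+.5)/7-.5+205,(v+.5)/7-.5+145,z,ci)
l,r=A(210,320,.121),A(470,318,.121); l2,r2=A(213,402,.121),A(475,402,.121)
for a,b in((l,r),(l2,r2)): print(np.linalg.norm(b-a),np.degrees(np.arctan2(*(b-a)[1::-1])))
print('width',np.linalg.norm(l-l2),'axis',(l+r+l2+r2)/4)
ax=(l+r+l2+r2)/4
for z in(.1,.106,.112):
  n=A(546,340,z); print(z,n,np.linalg.norm((n-ax)[:2]),np.degrees(np.arctan2(*(n-ax)[1::-1])))
print('skirt',A(338,288,.091), 'ring',A(338,280,.076))
# grinder pose fit wrist
from scipy.optimize import least_squares
f=512/780
O=np.array([(22,68),(75,-120),(-75,120),(-75,-120),(5,-55)])/1000
W=np.array([at('wrist',571*f,220*f,.12,ci),at('wrist',364*f,386*f,.075,ci),at('wrist',551*f,56*f,.075,ci),at('wrist',262*f,236*f,.075,ci),A(338,280,.076)])[:,:2]
rot=lambda a:np.array([[np.cos(a),-np.sin(a)],[np.sin(a),np.cos(a)]])
s=least_squares(lambda p:(O@rot(p[2]).T+p[:2]-W).ravel(),[.54,-.08,.1]);p=s.x
print(p,np.degrees(p[2]),(s.fun*1000).round(1),'dial',rot(p[2])@[.005,-.055]+p[:2],'catch', rot(p[2])@[-.055,.044]+p[:2])
print('catch own y', rot(-p[2])@(at('wrist',489*f,120*f,.091,ci)[:2]-p[:2]))
E
```

```text
0.035801957856514924 66.65119012148253
0.036501721518359106 66.19277536430003
width 0.011792345573669219 axis [ 0.55112619 -0.13631755  0.121     ]
0.1 [ 0.56594036 -0.10926066  0.1       ] 0.030846957713687905 61.298446046104615
0.106 [ 0.56417853 -0.10928535  0.106     ] 0.030018379005976748 64.2266935447661
0.112 [ 0.5624167  -0.10931005  0.112     ] 0.02927252386626528 67.31258651300311
skirt [ 0.54805324 -0.13531052  0.091     ] ring [ 0.55015519 -0.13609907  0.076     ]
[ 0.53971869 -0.08112447  0.1198924 ] 6.869328610425085 [ 2.2  2.7  6.5 -5.2 -5.6  6.6 -4.2 -5.1  1.1  1. ] dial [ 0.55126109 -0.13513162] catch [ 0.47985087 -0.04401861]
catch own y [-0.05635383  0.05635073]
```

Request:
carry_out(steps=[{"slide":[0,0,0],"angular":[0,0,1],"grip":0.4},{"slide":[0,0,0],"angular":[0,0,1],"grip":0.4},{"slide":[0,0,0],"angular":[0,0,1],"grip":0.4},{"slide":[0,0,0],"angular":[0,0,1],"grip":0.4},{"slide":[0,0,0],"angular":[0,0,1],"grip":0.4},{"slide":[0,0,0],"angular":[0,0,1],"grip":0.4},{"slide":[0,0,0],"angular":[0,0,1],"grip":0.4},{"slide":[0,0,0],"angular":[0,0,1],"grip":0.4},{"slide":[0,0,0],"angular":[0,0,1],"grip":0.4},{"slide":[0,0,0],"angular":[0,0,1],"grip":0.4}])

```text
t: 3.4
tool_pos: [0.5459, -0.1356, 0.25]
tool_rot: [0.668, 0.744, 0.001, -0.0]
wrist_force: [0.2, 0.2, 0.4]
finger_gap: 0.599
grip_force: 0.0
```

Request:
carry_out(steps=[{"slide":[0,0,0.4],"angular":[0,0,1],"grip":0.4},{"slide":[0,0,0.4],"angular":[0,0,1],"grip":0.4},{"slide":[0,0,0.2],"angular":[0,0,1],"grip":0.4},{"slide":[0,0,0],"angular":[0,0,1],"grip":0.4},{"slide":[0,0,0],"angular":[0,0,1],"grip":0.4},{"slide":[0,0,0],"angular":[0,0,0],"grip":0.4},{"slide":[0,0,0],"angular":[0,0,0],"grip":0.4}])

```text
t: 4.28
tool_pos: [0.546, -0.1367, 0.2]
tool_rot: [0.837, 0.547, 0.0, -0.0]
wrist_force: [0.2, -0.2, 0.3]
finger_gap: 0.596
grip_force: 0.0
```

```bash
cat > w.py <<'E'
from h import *
import sys,pickle
o=env.observe(); M=R.from_quat(o['tool_rot']).as_matrix()
print(o['t'],o['tool_pos'].round(4) if hasattr(o['tool_pos'],'round') else o['tool_pos'],M.round(3).tolist(),'q',np.round(o['joint_pos'],2),o['finger_gap'],o['ft_torque'],o['wrist_force'])
ci=viewer.camera_info('wrist'); im=viewer.get_image('wrist'); pickle.dump(ci,open(sys.argv[1]+'.pkl','wb'))
cv2.imwrite('pics/%s.png'%sys.argv[1],im[:,:,::-1])
u,v=map(int,proj('wrist',[.5505,-.136,.11],ci)); u0=max(u-90,0);v0=max(v-70,0)
c=im[v0:v0+140,u0:u0+180,::-1]/255.; c=np.clip(c**.5*400-60,0,255).astype(np.uint8)
print('crop',u0,v0); cv2.imwrite('pics/%sc.png'%sys.argv[1],cv2.resize(c,None,fx=4,fy=4,interpolation=cv2.INTER_CUBIC))
print('tool delta to dial', M.T@(np.array([.5505,-.136,.111])-o['tool_pos'])/.05)
E
python3 w.py w1
```

```text
4.275 [ 0.546  -0.1367  0.2   ] [[0.402, 0.916, 0.0], [0.916, -0.402, 0.001], [0.001, -0.0, -1.0]] q [-0.5   0.2   0.79  1.76 -0.15  1.24 -0.08] 0.5964358460729967 [ 0.00519433 -0.03367315  0.02196101] [ 0.16227757 -0.17612472  0.25849574]
crop 166 129
tool delta to dial [0.047244   0.07724025 1.78101021]
```

View pics/w1c.png

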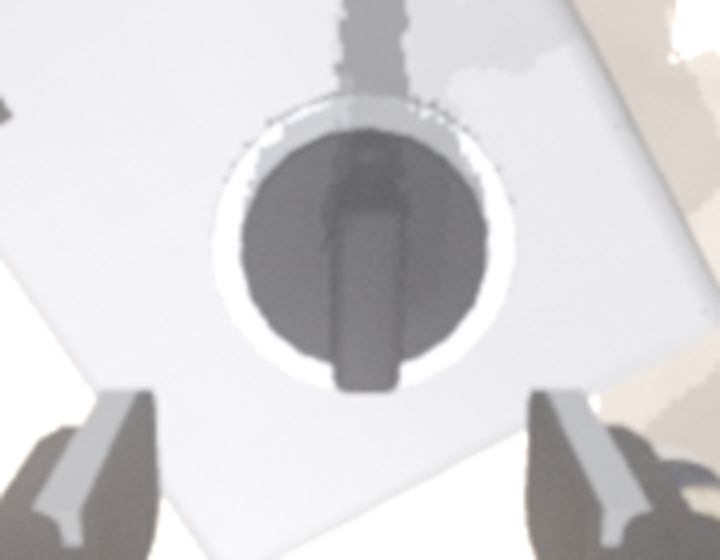

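The bar's top face is at crop columns 333–402 and rows 210–390, upright in the image, so the tool is square to it. The bar's centre is about (367,300).

```bash
python3 - <<'E'
from h import *
import pickle
ci=pickle.load(open('w1.pkl','rb'))
A=lambda u,v,z: at('wrist',(u+.5)/4-.5+166,(v+.5)/4-.5+129,z,ci)
a=A(367,300,.121); r=A(365,243,.076); s=A(365,248,.091); print(a,r,s)
t,b=A(370,212,.121),A(367,388,.121); print(np.linalg.norm(t-b),np.degrees(np.arctan2(*(t-b)[1::-1])))
o=env.observe(); M=R.from_quat(o['tool_rot']).as_matrix()
for q in(a,r,s): print(M.T@(q-o['tool_pos'])/.05)
E
```

```text
[ 0.55103183 -0.13671234  0.121     ] [ 0.55161175 -0.13673981  0.076     ] [ 0.55236936 -0.13419912  0.091     ]
0.03615897631922303 65.7509492601884
[0.04456538 0.08956955 1.58176814]
[0.04814803 0.1004348  2.48177032]
[0.1009572  0.09384766 2.18180461]
```

Request:
carry_out(steps=[{"slide":[0.05,0.095,0.4],"angular":[0,0,0],"grip":0.4},{"slide":[0,0,0.4],"angular":[0,0,0],"grip":0.4},{"slide":[0,0,0.4],"angular":[0,0,0],"grip":0.4},{"slide":[0,0,0.3],"angular":[0,0,0],"grip":0.4},{"slide":[0,0,0.27],"angular":[0,0,0],"grip":0.4},{"slide":[0,0,0],"angular":[0,0,0],"grip":0.4}])

```text
t: 5.08
tool_pos: [0.5506, -0.1374, 0.1103]
tool_rot: [0.838, 0.545, -0.001, -0.001]
wrist_force: [0.6, -0.7, -0.1]
finger_gap: 0.601
grip_force: 0.0
```

Request:
carry_out(steps=[{"slide":[0,0,0],"angular":[0,0,0],"grip":0.6},{"slide":[0,0,0],"angular":[0,0,0],"grip":0.8},{"slide":[0,0,0],"angular":[0,0,0],"grip":1},{"slide":[0,0,0],"angular":[0,0,0],"grip":1},{"slide":[0,0,0],"angular":[0,0,0],"grip":1},{"slide":[0,0,0],"angular":[0,0,0],"grip":1}])

```text
t: 5.82
tool_pos: [0.5515, -0.1374, 0.1124]
tool_rot: [0.838, 0.545, 0.0, -0.0]
wrist_force: [-3.0, 0.6, 6.8]
finger_gap: 0.154
grip_force: 59.4
```

```bash
cat > s.py <<'E'
from h import *
o=env.observe(); M=R.from_quat(o['tool_rot']).as_matrix()
print(round(float(o['t']),2),'p',np.round(np.array(o['tool_pos'])*1000,1),'nose',round(np.degrees(np.arctan2(M[1,0],M[0,0])),2),'Tz %.3f'%o['ft_torque'][2],'T',np.round(o['ft_torque'],2),'F',np.round(o['wrist_force'],1),'gap',round(float(o['finger_gap']),3),round(float(o['grip_force']),1),'q7',round(float(o['joint_pos'][6]),2))
E
python3 s.py
```

```text
5.83 p [ 551.5 -137.4  112.4] nose 66.1 Tz -0.166 T [ 0.19  0.57 -0.17] F [-3.   0.6  6.8] gap 0.154 59.4 q7 -0.01
```

Request:
carry_out(steps=[{"slide":[0,0,-0.02],"angular":[0,0,-0.5],"grip":1},{"slide":[0,0,0],"angular":[0,0,0],"grip":1}])

```text
t: 6.08
tool_pos: [0.5514, -0.1374, 0.1125]
tool_rot: [0.824, 0.567, 0.0, 0.0]
wrist_force: [-0.6, 0.5, -0.7]
finger_gap: 0.152
grip_force: 59.1
```

```bash
python3 s.py
```

```text
6.08 p [ 551.4 -137.4  112.5] nose 69.07 Tz -0.214 T [ 0.1  -0.13 -0.21] F [-0.6  0.5 -0.7] gap 0.152 59.1 q7 0.03
```

Request:
carry_out(steps=[{"slide":[0,0,0],"angular":[0,0,-0.5],"grip":1},{"slide":[0,0,0],"angular":[0,0,0],"grip":1}])

```text
t: 6.32
tool_pos: [0.5514, -0.1373, 0.1125]
tool_rot: [0.809, 0.588, 0.0, 0.0]
wrist_force: [0.3, 0.5, 0.3]
finger_gap: 0.151
grip_force: 58.9
```

```bash
python3 s.py
```

```text
6.33 p [ 551.4 -137.3  112.5] nose 72.05 Tz -0.163 T [ 0.04 -0.17 -0.16] F [0.3 0.5 0.3] gap 0.151 58.9 q7 0.08
```

Request:
carry_out(steps=[{"slide":[0,0,0],"angular":[0,0,-0.5],"grip":1},{"slide":[0,0,0],"angular":[0,0,0],"grip":1}])

```text
t: 6.58
tool_pos: [0.5515, -0.1373, 0.1125]
tool_rot: [0.793, 0.609, 0.0, 0.0]
wrist_force: [-0.1, 0.5, -1.5]
finger_gap: 0.153
grip_force: 58.9
```

```bash
python3 s.py
```

```text
6.58 p [ 551.5 -137.3  112.5] nose 75.05 Tz -0.041 T [ 0.04 -0.11 -0.04] F [-0.1  0.5 -1.5] gap 0.153 58.9 q7 0.13
```

Request:
carry_out(steps=[{"slide":[0,0,0],"angular":[0,0,-0.5],"grip":1},{"slide":[0,0,0],"angular":[0,0,0],"grip":1}])

```text
t: 6.82
tool_pos: [0.5515, -0.1374, 0.1125]
tool_rot: [0.777, 0.63, 0.0, 0.0]
wrist_force: [0.3, 0.3, -1.5]
finger_gap: 0.155
grip_force: 58.8
```

```bash
python3 s.py
```

```text
6.83 p [ 551.5 -137.4  112.5] nose 78.04 Tz 0.069 T [ 0.03 -0.1   0.07] F [ 0.3  0.3 -1.5] gap 0.155 58.8 q7 0.18
```

Request:
carry_out(steps=[{"slide":[0,0,0],"angular":[0,0,-0.4],"grip":1},{"slide":[0,0,0],"angular":[0,0,0],"grip":1}])

```text
t: 7.08
tool_pos: [0.5514, -0.1373, 0.1125]
tool_rot: [0.764, 0.646, 0.0, 0.0]
wrist_force: [0.7, 0.5, -1.0]
finger_gap: 0.152
grip_force: 58.8
```

```bash
python3 s.py
```

```text
7.08 p [ 551.4 -137.3  112.5] nose 80.44 Tz 0.151 T [ 0.06 -0.08  0.15] F [ 0.7  0.5 -1. ] gap 0.152 58.8 q7 0.22
```

Request:
carry_out(steps=[{"slide":[0,0,0],"angular":[0,0,-0.2],"grip":1},{"slide":[0,0,0],"angular":[0,0,0],"grip":1}])

```text
t: 7.32
tool_pos: [0.5514, -0.1374, 0.1125]
tool_rot: [0.756, 0.654, 0.0, 0.0]
wrist_force: [1.0, -0.5, -2.1]
finger_gap: 0.149
grip_force: 58.7
```

```bash
python3 s.py
```

```text
7.33 p [ 551.4 -137.4  112.5] nose 81.71 Tz 0.179 T [ 0.09 -0.15  0.18] F [ 1.  -0.5 -2.1] gap 0.149 58.7 q7 0.24
```

Request:
carry_out(steps=[{"slide":[0,0,0],"angular":[0,0,-0.2],"grip":1},{"slide":[0,0,0],"angular":[0,0,0],"grip":1}])

```text
t: 7.58
tool_pos: [0.5515, -0.1373, 0.1125]
tool_rot: [0.749, 0.662, 0.0, 0.0]
wrist_force: [1.2, 0.5, -1.5]
finger_gap: 0.154
grip_force: 58.7
```

```bash
python3 s.py
```

```text
7.58 p [ 551.5 -137.3  112.5] nose 82.94 Tz 0.171 T [ 0.1  -0.27  0.17] F [ 1.2  0.5 -1.5] gap 0.154 58.7 q7 0.26
```

Request:
carry_out(steps=[{"slide":[0,0,0],"angular":[0,0,-0.3],"grip":1},{"slide":[0,0,0],"angular":[0,0,0],"grip":1}])

```text
t: 7.82
tool_pos: [0.5514, -0.1374, 0.1125]
tool_rot: [0.739, 0.674, 0.0, 0.0]
wrist_force: [1.5, 0.6, -1.5]
finger_gap: 0.151
grip_force: 58.6
```

```bash
python3 s.py
```

```text
7.83 p [ 551.4 -137.4  112.5] nose 84.76 Tz 0.252 T [ 0.09 -0.3   0.25] F [ 1.5  0.6 -1.5] gap 0.151 58.6 q7 0.29
```

Request:
carry_out(steps=[{"slide":[0,0,0],"angular":[0,0,-0.2],"grip":1},{"slide":[0,0,0],"angular":[0,0,0],"grip":1}])

```text
t: 8.07
tool_pos: [0.5515, -0.1373, 0.1125]
tool_rot: [0.732, 0.682, 0.0, 0.0]
wrist_force: [2.6, 0.4, -1.5]
finger_gap: 0.154
grip_force: 58.6
```

```bash
python3 s.py
```

```text
8.07 p [ 551.5 -137.3  112.5] nose 85.93 Tz 0.101 T [ 0.19 -0.39  0.1 ] F [ 2.6  0.4 -1.5] gap 0.154 58.6 q7 0.31
```

Request:
carry_out(steps=[{"slide":[0,0,0],"angular":[0,0,-0.2],"grip":1},{"slide":[0,0,0],"angular":[0,0,0],"grip":1}])

```text
t: 8.32
tool_pos: [0.5514, -0.1374, 0.1125]
tool_rot: [0.725, 0.689, 0.0, 0.0]
wrist_force: [1.8, 0.2, -3.1]
finger_gap: 0.151
grip_force: 58.6
```

```bash
python3 s.py
```

```text
8.32 p [ 551.4 -137.4  112.5] nose 87.11 Tz -0.144 T [ 0.21 -0.45 -0.14] F [ 1.8  0.2 -3.1] gap 0.151 58.6 q7 0.33
```

Request:
carry_out(steps=[{"slide":[0,0,0],"angular":[0,0,-0.15],"grip":1},{"slide":[0,0,0],"angular":[0,0,0],"grip":1}])

```text
t: 8.57
tool_pos: [0.5514, -0.1374, 0.1125]
tool_rot: [0.719, 0.695, 0.0, 0.0]
wrist_force: [1.7, 1.6, -2.9]
finger_gap: 0.149
grip_force: 58.6
```

```bash
python3 s.py
```

```text
8.57 p [ 551.4 -137.4  112.5] nose 88.02 Tz -0.148 T [ 0.25 -0.6  -0.15] F [ 1.7  1.6 -2.9] gap 0.149 58.6 q7 0.34
```

Request:
carry_out(steps=[{"slide":[0,0,0],"angular":[0,0,-0.15],"grip":1},{"slide":[0,0,0],"angular":[0,0,0],"grip":1}])

```text
t: 8.82
tool_pos: [0.5514, -0.1373, 0.1125]
tool_rot: [0.714, 0.701, 0.0, 0.0]
wrist_force: [3.3, 1.2, -2.6]
finger_gap: 0.152
grip_force: 58.6
```

```bash
python3 s.py
```

```text
8.82 p [ 551.4 -137.3  112.5] nose 88.94 Tz -0.190 T [ 0.32 -0.6  -0.19] F [ 3.3  1.2 -2.6] gap 0.152 58.6 q7 0.36
```

Request:
carry_out(steps=[{"slide":[0,0,0],"angular":[0,0,-0.5],"grip":1},{"slide":[0,0,0],"angular":[0,0,0],"grip":1}])

```text
t: 9.07
tool_pos: [0.5514, -0.1374, 0.1125]
tool_rot: [0.695, 0.719, 0.0, 0.0]
wrist_force: [2.2, 0.8, -3.7]
finger_gap: 0.156
grip_force: 58.6
```

```bash
python3 s.py
```

```text
9.07 p [ 551.4 -137.4  112.5] nose 91.91 Tz -0.126 T [ 0.3  -0.57 -0.13] F [ 2.2  0.8 -3.7] gap 0.156 58.6 q7 0.41
```

Request:
carry_out(steps=[{"slide":[0,0,0],"angular":[0,0,-0.5],"grip":1},{"slide":[0,0,0],"angular":[0,0,0],"grip":1}])

```text
t: 9.32
tool_pos: [0.5514, -0.1374, 0.1125]
tool_rot: [0.676, 0.737, 0.0, 0.0]
wrist_force: [2.4, 1.2, -2.3]
finger_gap: 0.147
grip_force: 58.5
```

```bash
python3 s.py
```

```text
9.32 p [ 551.4 -137.4  112.5] nose 94.88 Tz -0.033 T [ 0.31 -0.57 -0.03] F [ 2.4  1.2 -2.3] gap 0.147 58.5 q7 0.46
```

Request:
carry_out(steps=[{"slide":[0,0,0],"angular":[0,0,-0.5],"grip":1},{"slide":[0,0,0],"angular":[0,0,0],"grip":1}])

```text
t: 9.57
tool_pos: [0.5515, -0.1373, 0.1126]
tool_rot: [0.657, 0.754, 0.0, 0.0]
wrist_force: [2.7, 2.2, -3.4]
finger_gap: 0.152
grip_force: 58.5
```

```bash
python3 s.py
```

```text
9.57 p [ 551.5 -137.3  112.6] nose 97.86 Tz 0.074 T [ 0.31 -0.56  0.07] F [ 2.7  2.2 -3.4] gap 0.152 58.5 q7 0.51
```

Request:
carry_out(steps=[{"slide":[0,0,0],"angular":[0,0,-0.3],"grip":1},{"slide":[0,0,0],"angular":[0,0,0],"grip":1}])

```text
t: 9.82
tool_pos: [0.5514, -0.1373, 0.1125]
tool_rot: [0.645, 0.765, 0.0, 0.0]
wrist_force: [2.7, 2.3, -3.8]
finger_gap: 0.147
grip_force: 58.5
```

```bash
python3 s.py
```

```text
9.82 p [ 551.4 -137.3  112.5] nose 99.73 Tz 0.160 T [ 0.25 -0.53  0.16] F [ 2.7  2.3 -3.8] gap 0.147 58.5 q7 0.54
```

Request:
carry_out(steps=[{"slide":[0,0,0],"angular":[0,0,-0.3],"grip":1},{"slide":[0,0,0],"angular":[0,0,0],"grip":1}])

```text
t: 10.07
tool_pos: [0.5514, -0.1374, 0.1125]
tool_rot: [0.632, 0.775, 0.0, 0.0]
wrist_force: [3.5, 2.4, -3.4]
finger_gap: 0.149
grip_force: 58.5
```

```bash
python3 s.py
```

```text
10.07 p [ 551.4 -137.4  112.5] nose 101.55 Tz 0.121 T [ 0.28 -0.59  0.12] F [ 3.5  2.4 -3.4] gap 0.149 58.5 q7 0.57
```

Request:
carry_out(steps=[{"slide":[0,0,0],"angular":[0,0,-0.3],"grip":1},{"slide":[0,0,0],"angular":[0,0,0],"grip":1}])

```text
t: 10.32
tool_pos: [0.5514, -0.1374, 0.1125]
tool_rot: [0.62, 0.785, 0.0, 0.0]
wrist_force: [3.2, 1.5, -3.9]
finger_gap: 0.158
grip_force: 58.5
```

```bash
python3 s.py
```

```text
10.32 p [ 551.4 -137.4  112.5] nose 103.37 Tz 0.235 T [ 0.32 -0.6   0.23] F [ 3.2  1.5 -3.9] gap 0.158 58.5 q7 0.6
```

Request:
carry_out(steps=[{"slide":[0,0,0],"angular":[0,0,-0.2],"grip":1},{"slide":[0,0,0],"angular":[0,0,0],"grip":1}])

```text
t: 10.58
tool_pos: [0.5514, -0.1374, 0.1125]
tool_rot: [0.612, 0.791, 0.0, 0.0]
wrist_force: [4.0, 1.1, -3.2]
finger_gap: 0.153
grip_force: 58.4
```

```bash
python3 s.py
```

```text
10.57 p [ 551.4 -137.4  112.5] nose 104.53 Tz 0.147 T [ 0.41 -0.69  0.15] F [ 4.   1.1 -3.2] gap 0.153 58.4 q7 0.62
```

Request:
carry_out(steps=[{"slide":[0,0,0],"angular":[0,0,-0.2],"grip":1},{"slide":[0,0,0],"angular":[0,0,0],"grip":1}])

```text
t: 10.82
tool_pos: [0.5514, -0.1374, 0.1125]
tool_rot: [0.604, 0.797, 0.0, -0.0]
wrist_force: [3.9, 2.2, -3.2]
finger_gap: 0.152
grip_force: 58.4
```

```bash
python3 s.py
```

```text
10.82 p [ 551.4 -137.4  112.5] nose 105.71 Tz -0.031 T [ 0.42 -0.76 -0.03] F [ 3.9  2.2 -3.2] gap 0.152 58.4 q7 0.64
```

Request:
carry_out(steps=[{"slide":[0,0,0],"angular":[0,0,-0.15],"grip":1},{"slide":[0,0,0],"angular":[0,0,0],"grip":1}])

```text
t: 11.08
tool_pos: [0.5514, -0.1374, 0.1125]
tool_rot: [0.598, 0.802, 0.0, -0.0]
wrist_force: [3.5, 3.5, -4.4]
finger_gap: 0.151
grip_force: 58.5
```

```bash
python3 s.py
```

```text
11.07 p [ 551.4 -137.4  112.5] nose 106.61 Tz -0.229 T [ 0.45 -0.82 -0.23] F [ 3.5  3.5 -4.4] gap 0.151 58.5 q7 0.65
```

Request:
carry_out(steps=[{"slide":[0,0,0],"angular":[0,0,-0.15],"grip":1},{"slide":[0,0,0],"angular":[0,0,0],"grip":1}])

```text
t: 11.32
tool_pos: [0.5514, -0.1374, 0.1125]
tool_rot: [0.591, 0.807, 0.0, -0.0]
wrist_force: [3.5, 1.9, -4.1]
finger_gap: 0.153
grip_force: 58.5
```

```bash
python3 s.py
```

```text
11.32 p [ 551.4 -137.4  112.5] nose 107.53 Tz -0.251 T [ 0.52 -0.81 -0.25] F [ 3.5  1.9 -4.1] gap 0.153 58.5 q7 0.67
```

Request:
carry_out(steps=[{"slide":[0,0,0],"angular":[0,0,-0.15],"grip":1},{"slide":[0,0,0],"angular":[0,0,0],"grip":1}])

```text
t: 11.58
tool_pos: [0.5514, -0.1374, 0.1125]
tool_rot: [0.585, 0.811, 0.0, 0.0]
wrist_force: [3.6, 1.5, -4.4]
finger_gap: 0.151
grip_force: 58.5
```

```bash
python3 s.py
```

```text
11.57 p [ 551.4 -137.4  112.5] nose 108.44 Tz -0.189 T [ 0.51 -0.83 -0.19] F [ 3.6  1.5 -4.4] gap 0.151 58.5 q7 0.68
```

Request:
carry_out(steps=[{"slide":[0,0,0],"angular":[0,0,-0.15],"grip":1},{"slide":[0,0,0],"angular":[0,0,0],"grip":1}])

```text
t: 11.82
tool_pos: [0.5514, -0.1374, 0.1125]
tool_rot: [0.578, 0.816, 0.0, 0.0]
wrist_force: [3.0, 1.4, -4.9]
finger_gap: 0.15
grip_force: 58.5
```

```bash
python3 s.py
```

```text
11.82 p [ 551.4 -137.4  112.5] nose 109.34 Tz -0.185 T [ 0.51 -0.81 -0.19] F [ 3.   1.4 -4.9] gap 0.15 58.5 q7 0.7
```

Request:
carry_out(steps=[{"slide":[0,0,0],"angular":[0,0,-0.5],"grip":1},{"slide":[0,0,0],"angular":[0,0,0],"grip":1}])

```text
t: 12.08
tool_pos: [0.5514, -0.1374, 0.1125]
tool_rot: [0.557, 0.831, 0.0, 0.0]
wrist_force: [3.0, 1.7, -4.8]
finger_gap: 0.151
grip_force: 58.5
```

```bash
python3 s.py
```

```text
12.07 p [ 551.4 -137.4  112.5] nose 112.31 Tz -0.024 T [ 0.48 -0.84 -0.02] F [ 3.   1.7 -4.8] gap 0.151 58.5 q7 0.75
```

Request:
carry_out(steps=[{"slide":[0,0,0],"angular":[0,0,-0.5],"grip":1},{"slide":[0,0,0],"angular":[0,0,0],"grip":1}])

```text
t: 12.32
tool_pos: [0.5514, -0.1374, 0.1125]
tool_rot: [0.535, 0.845, -0.0, 0.0]
wrist_force: [4.4, 3.3, -5.6]
finger_gap: 0.153
grip_force: 58.5
```

```bash
python3 s.py
```

```text
12.32 p [ 551.4 -137.4  112.5] nose 115.28 Tz 0.050 T [ 0.53 -0.76  0.05] F [ 4.4  3.3 -5.6] gap 0.153 58.5 q7 0.79
```

Request:
carry_out(steps=[{"slide":[0,0,0],"angular":[0,0,-0.3],"grip":1},{"slide":[0,0,0],"angular":[0,0,0],"grip":1}])

```text
t: 12.58
tool_pos: [0.5514, -0.1374, 0.1125]
tool_rot: [0.521, 0.853, 0.0, 0.0]
wrist_force: [4.0, 2.4, -5.0]
finger_gap: 0.156
grip_force: 58.4
```

```bash
python3 s.py
```

```text
12.57 p [ 551.4 -137.4  112.5] nose 117.14 Tz 0.129 T [ 0.5  -0.78  0.13] F [ 4.   2.4 -5. ] gap 0.156 58.4 q7 0.83
```

Request:
carry_out(steps=[{"slide":[0,0,0],"angular":[0,0,-0.3],"grip":1},{"slide":[0,0,0],"angular":[0,0,0],"grip":1}])

```text
t: 12.82
tool_pos: [0.5514, -0.1374, 0.1126]
tool_rot: [0.508, 0.861, 0.0, 0.0]
wrist_force: [4.8, 2.1, -4.1]
finger_gap: 0.151
grip_force: 58.4
```

```bash
python3 s.py
```

```text
12.82 p [ 551.4 -137.4  112.6] nose 118.96 Tz 0.137 T [ 0.5  -0.83  0.14] F [ 4.8  2.1 -4.1] gap 0.151 58.4 q7 0.86
```

Request:
carry_out(steps=[{"slide":[0,0,0],"angular":[0,0,-0.2],"grip":1},{"slide":[0,0,0],"angular":[0,0,0],"grip":1}])

```text
t: 13.08
tool_pos: [0.5514, -0.1374, 0.1125]
tool_rot: [0.499, 0.867, 0.0, 0.0]
wrist_force: [4.3, 3.1, -4.9]
finger_gap: 0.154
grip_force: 58.4
```

```bash
python3 s.py
```

```text
13.07 p [ 551.4 -137.4  112.5] nose 120.15 Tz 0.177 T [ 0.48 -0.86  0.18] F [ 4.3  3.1 -4.9] gap 0.154 58.4 q7 0.88
```

Request:
carry_out(steps=[{"slide":[0,0,0],"angular":[0,0,-0.2],"grip":1},{"slide":[0,0,0],"angular":[0,0,0],"grip":1}])

```text
t: 13.32
tool_pos: [0.5514, -0.1374, 0.1125]
tool_rot: [0.489, 0.872, 0.0, 0.0]
wrist_force: [4.2, 2.7, -4.5]
finger_gap: 0.152
grip_force: 58.4
```

```bash
python3 s.py
```

```text
13.32 p [ 551.4 -137.4  112.5] nose 121.39 Tz 0.186 T [ 0.47 -0.87  0.19] F [ 4.2  2.7 -4.5] gap 0.152 58.4 q7 0.9
```

Request:
carry_out(steps=[{"slide":[0,0,0],"angular":[0,0,-0.2],"grip":1},{"slide":[0,0,0],"angular":[0,0,0],"grip":1}])

```text
t: 13.58
tool_pos: [0.5514, -0.1373, 0.1125]
tool_rot: [0.481, 0.877, 0.0, 0.0]
wrist_force: [4.3, 2.5, -4.2]
finger_gap: 0.151
grip_force: 58.4
```

```bash
python3 s.py
```

```text
13.57 p [ 551.4 -137.3  112.5] nose 122.54 Tz -0.127 T [ 0.46 -0.86 -0.13] F [ 4.3  2.5 -4.2] gap 0.151 58.4 q7 0.92
```

Request:
carry_out(steps=[{"slide":[0,0,0],"angular":[0,0,-0.2],"grip":1},{"slide":[0,0,0],"angular":[0,0,0],"grip":1}])

```text
t: 13.82
tool_pos: [0.5513, -0.1373, 0.1125]
tool_rot: [0.472, 0.882, 0.0, -0.0]
wrist_force: [3.8, 4.0, -3.8]
finger_gap: 0.151
grip_force: 58.8
```

```bash
python3 s.py
```

```text
13.82 p [ 551.3 -137.3  112.5] nose 123.69 Tz -0.431 T [ 0.34 -0.81 -0.43] F [ 3.8  4.  -3.8] gap 0.151 58.8 q7 0.94
```

Request:
carry_out(steps=[{"slide":[0,0,0],"angular":[0,0,-0.1],"grip":1},{"slide":[0,0,0],"angular":[0,0,0],"grip":1}])

```text
t: 14.08
tool_pos: [0.5514, -0.1373, 0.1125]
tool_rot: [0.467, 0.884, 0.0, -0.0]
wrist_force: [3.1, 2.9, -4.0]
finger_gap: 0.151
grip_force: 59.1
```

```bash
python3 s.py
```

```text
14.07 p [ 551.4 -137.3  112.5] nose 124.27 Tz -0.486 T [ 0.36 -0.79 -0.49] F [ 3.1  2.9 -4. ] gap 0.151 59.1 q7 0.94
```

Request:
carry_out(steps=[{"slide":[0,0,0],"angular":[0,0,0.2],"grip":1},{"slide":[0,0,0],"angular":[0,0,0],"grip":1},{"slide":[0,0,0],"angular":[0,0,0],"grip":1},{"slide":[0,0,0],"angular":[0,0,0.6],"grip":1},{"slide":[0,0,0],"angular":[0,0,0.6],"grip":1},{"slide":[0,0,0],"angular":[0,0,0.6],"grip":1},{"slide":[0,0,0],"angular":[0,0,0.6],"grip":1},{"slide":[0,0,0],"angular":[0,0,0.6],"grip":1},{"slide":[0,0,0],"angular":[0,0,0],"grip":1}])

```text
t: 15.2
tool_pos: [0.5514, -0.1374, 0.1125]
tool_rot: [0.608, 0.794, 0.0, 0.0]
wrist_force: [3.4, 2.9, -4.9]
finger_gap: 0.152
grip_force: 58.4
```

```bash
python3 s.py
```

```text
15.2 p [ 551.4 -137.4  112.5] nose 105.18 Tz 0.009 T [ 0.58 -0.94  0.01] F [ 3.4  2.9 -4.9] gap 0.152 58.4 q7 0.63
```

Request:
carry_out(steps=[{"slide":[0,0,0],"angular":[0,0,0.6],"grip":1},{"slide":[0,0,0],"angular":[0,0,0.6],"grip":1},{"slide":[0,0,0],"angular":[0,0,0.6],"grip":1},{"slide":[0,0,0],"angular":[0,0,0.6],"grip":1},{"slide":[0,0,0],"angular":[0,0,0.6],"grip":1},{"slide":[0,0,0],"angular":[0,0,0],"grip":1}])

```text
t: 15.95
tool_pos: [0.5514, -0.1374, 0.1125]
tool_rot: [0.724, 0.69, 0.0, -0.0]
wrist_force: [4.5, 3.3, -4.6]
finger_gap: 0.152
grip_force: 58.5
```

```bash
python3 s.py
```

```text
15.95 p [ 551.4 -137.4  112.5] nose 87.19 Tz -0.107 T [ 0.61 -0.99 -0.11] F [ 4.5  3.3 -4.6] gap 0.152 58.5 q7 0.33
```

Request:
carry_out(steps=[{"slide":[0,0,0],"angular":[0,0,0.6],"grip":1},{"slide":[0,0,0],"angular":[0,0,0.6],"grip":1},{"slide":[0,0,0],"angular":[0,0,0.6],"grip":1},{"slide":[0,0,0],"angular":[0,0,0.6],"grip":1},{"slide":[0,0,0],"angular":[0,0,0.6],"grip":1},{"slide":[0,0,0],"angular":[0,0,0],"grip":1}])

```text
t: 16.7
tool_pos: [0.5514, -0.1374, 0.1125]
tool_rot: [0.823, 0.568, 0.0, -0.0]
wrist_force: [3.3, 3.0, -4.4]
finger_gap: 0.153
grip_force: 58.6
```

```bash
python3 s.py
```

```text
16.7 p [ 551.4 -137.4  112.5] nose 69.21 Tz -0.238 T [ 0.61 -1.05 -0.24] F [ 3.3  3.  -4.4] gap 0.153 58.6 q7 0.03
```

Request:
carry_out(steps=[{"slide":[0,0,0],"angular":[0,0,0.3],"grip":1},{"slide":[0,0,0],"angular":[0,0,0],"grip":1}])

```text
t: 16.95
tool_pos: [0.5514, -0.1374, 0.1125]
tool_rot: [0.832, 0.554, 0.0, -0.0]
wrist_force: [3.7, 1.8, -4.9]
finger_gap: 0.152
grip_force: 58.7
```

```bash
python3 s.py
```

```text
16.95 p [ 551.4 -137.4  112.5] nose 67.32 Tz -0.316 T [ 0.57 -1.07 -0.32] F [ 3.7  1.8 -4.9] gap 0.152 58.7 q7 0.0
```

Request:
carry_out(steps=[{"slide":[0,0,0],"angular":[0,0,0.3],"grip":1},{"slide":[0,0,0],"angular":[0,0,0],"grip":1}])

```text
t: 17.2
tool_pos: [0.5514, -0.1374, 0.1125]
tool_rot: [0.841, 0.541, -0.0, 0.0]
wrist_force: [4.5, 2.8, -5.1]
finger_gap: 0.148
grip_force: 58.5
```

```bash
python3 s.py
```

```text
17.2 p [ 551.4 -137.4  112.5] nose 65.55 Tz -0.094 T [ 0.59 -1.03 -0.09] F [ 4.5  2.8 -5.1] gap 0.148 58.5 q7 -0.03
```

Request:
carry_out(steps=[{"slide":[0,0,0],"angular":[0,0,0.5],"grip":1},{"slide":[0,0,0],"angular":[0,0,0],"grip":1}])

```text
t: 17.45
tool_pos: [0.5514, -0.1374, 0.1125]
tool_rot: [0.854, 0.52, -0.0, 0.0]
wrist_force: [5.0, 1.3, -5.4]
finger_gap: 0.154
grip_force: 58.5
```

```bash
python3 s.py
```

```text
17.45 p [ 551.4 -137.4  112.5] nose 62.62 Tz 0.230 T [ 0.51 -0.99  0.23] F [ 5.   1.3 -5.4] gap 0.154 58.5 q7 -0.07
```

Request:
carry_out(steps=[{"slide":[0,0,0],"angular":[0,0,0.5],"grip":1},{"slide":[0,0,0],"angular":[0,0,0],"grip":1}])

```text
t: 17.7
tool_pos: [0.5514, -0.1374, 0.1126]
tool_rot: [0.868, 0.497, 0.0, 0.0]
wrist_force: [4.7, 2.5, -4.6]
finger_gap: 0.15
grip_force: 58.5
```

```bash
python3 s.py
```

```text
17.7 p [ 551.4 -137.4  112.6] nose 59.62 Tz 0.152 T [ 0.5  -1.    0.15] F [ 4.7  2.5 -4.6] gap 0.15 58.5 q7 -0.12
```

Request:
carry_out(steps=[{"slide":[0,0,0],"angular":[0,0,0.5],"grip":1},{"slide":[0,0,0],"angular":[0,0,0],"grip":1}])

```text
t: 17.95
tool_pos: [0.5514, -0.1374, 0.1125]
tool_rot: [0.88, 0.474, 0.0, 0.0]
wrist_force: [3.9, 3.0, -5.1]
finger_gap: 0.153
grip_force: 58.5
```

```bash
python3 s.py
```

```text
17.95 p [ 551.4 -137.4  112.5] nose 56.61 Tz 0.119 T [ 0.61 -1.05  0.12] F [ 3.9  3.  -5.1] gap 0.153 58.5 q7 -0.17
```

Request:
carry_out(steps=[{"slide":[0,0,0],"angular":[0,0,0.5],"grip":1},{"slide":[0,0,0],"angular":[0,0,0],"grip":1}])

```text
t: 18.2
tool_pos: [0.5514, -0.1374, 0.1125]
tool_rot: [0.893, 0.451, 0.0, -0.0]
wrist_force: [4.0, 4.3, -3.6]
finger_gap: 0.154
grip_force: 58.5
```

```bash
python3 s.py
```

```text
18.2 p [ 551.4 -137.4  112.5] nose 53.61 Tz -0.004 T [ 0.57 -1.09 -0.  ] F [ 4.   4.3 -3.6] gap 0.154 58.5 q7 -0.22
```

Request:
carry_out(steps=[{"slide":[0,0,0],"angular":[0,0,0.5],"grip":1},{"slide":[0,0,0],"angular":[0,0,0],"grip":1}])

```text
t: 18.45
tool_pos: [0.5514, -0.1374, 0.1126]
tool_rot: [0.904, 0.427, 0.0, -0.0]
wrist_force: [4.4, 2.6, -4.3]
finger_gap: 0.154
grip_force: 58.6
```

```bash
python3 s.py
```

```text
18.45 p [ 551.4 -137.4  112.6] nose 50.62 Tz -0.139 T [ 0.48 -1.13 -0.14] F [ 4.4  2.6 -4.3] gap 0.154 58.6 q7 -0.27
```

Request:
carry_out(steps=[{"slide":[0,0,0],"angular":[0,0,0.4],"grip":1},{"slide":[0,0,0],"angular":[0,0,0],"grip":1}])

```text
t: 18.7
tool_pos: [0.5514, -0.1374, 0.1125]
tool_rot: [0.913, 0.408, 0.0, -0.0]
wrist_force: [4.0, 3.2, -4.5]
finger_gap: 0.154
grip_force: 58.6
```

```bash
python3 s.py
```

```text
18.7 p [ 551.4 -137.4  112.5] nose 48.21 Tz -0.187 T [ 0.58 -1.18 -0.19] F [ 4.   3.2 -4.5] gap 0.154 58.6 q7 -0.31
```

Request:
carry_out(steps=[{"slide":[0,0,0],"angular":[0,0,0.3],"grip":1},{"slide":[0,0,0],"angular":[0,0,0],"grip":1}])

```text
t: 18.95
tool_pos: [0.5514, -0.1374, 0.1125]
tool_rot: [0.919, 0.393, 0.0, -0.0]
wrist_force: [4.8, 3.0, -4.5]
finger_gap: 0.151
grip_force: 58.7
```

```bash
python3 s.py
```

```text
18.95 p [ 551.4 -137.4  112.5] nose 46.32 Tz -0.266 T [ 0.6  -1.13 -0.27] F [ 4.8  3.  -4.5] gap 0.151 58.7 q7 -0.34
```

Request:
carry_out(steps=[{"slide":[0,0,0],"angular":[0,0,0.2],"grip":1},{"slide":[0,0,0],"angular":[0,0,0],"grip":1}])

```text
t: 19.2
tool_pos: [0.5513, -0.1374, 0.1125]
tool_rot: [0.924, 0.383, 0.0, -0.0]
wrist_force: [4.2, 2.3, -4.2]
finger_gap: 0.153
grip_force: 58.7
```

```bash
python3 s.py
```

```text
19.2 p [ 551.3 -137.4  112.5] nose 45.1 Tz -0.230 T [ 0.65 -1.15 -0.23] F [ 4.2  2.3 -4.2] gap 0.153 58.7 q7 -0.36
```

Request:
carry_out(steps=[{"slide":[0,0,0],"angular":[0,0,0.2],"grip":1},{"slide":[0,0,0],"angular":[0,0,0],"grip":1}])

```text
t: 19.45
tool_pos: [0.5514, -0.1375, 0.1126]
tool_rot: [0.928, 0.374, 0.0, -0.0]
wrist_force: [3.3, 2.1, -4.6]
finger_gap: 0.155
grip_force: 58.8
```

```bash
python3 s.py
```

```text
19.45 p [ 551.4 -137.5  112.6] nose 43.89 Tz -0.322 T [ 0.61 -1.15 -0.32] F [ 3.3  2.1 -4.6] gap 0.155 58.8 q7 -0.38
```

Request:
carry_out(steps=[{"slide":[0,0,0],"angular":[0,0,0.2],"grip":1},{"slide":[0,0,0],"angular":[0,0,0],"grip":1}])

```text
t: 19.7
tool_pos: [0.5514, -0.1374, 0.1126]
tool_rot: [0.931, 0.364, 0.0, 0.0]
wrist_force: [4.0, 3.1, -4.2]
finger_gap: 0.155
grip_force: 58.7
```

```bash
python3 s.py
```

```text
19.7 p [ 551.4 -137.4  112.6] nose 42.72 Tz -0.236 T [ 0.61 -1.12 -0.24] F [ 4.   3.1 -4.2] gap 0.155 58.7 q7 -0.4
```

Request:
carry_out(steps=[{"slide":[0,0,0],"angular":[0,0,0.15],"grip":1},{"slide":[0,0,0],"angular":[0,0,0],"grip":1}])

```text
t: 19.95
tool_pos: [0.5514, -0.1374, 0.1125]
tool_rot: [0.934, 0.357, -0.0, 0.0]
wrist_force: [4.4, 2.7, -4.3]
finger_gap: 0.157
grip_force: 58.6
```

```bash
python3 s.py
```

```text
19.95 p [ 551.4 -137.4  112.5] nose 41.84 Tz 0.073 T [ 0.58 -1.11  0.07] F [ 4.4  2.7 -4.3] gap 0.157 58.6 q7 -0.41
```

Request:
carry_out(steps=[{"slide":[0,0,0],"angular":[0,0,0],"grip":0.7},{"slide":[0,0,0],"angular":[0,0,0],"grip":0.5},{"slide":[0,0,0],"angular":[0,0,0],"grip":0.4},{"slide":[0,0,0],"angular":[0,0,0],"grip":0.4},{"slide":[0,0,-0.4],"angular":[0,0,0],"grip":0.4},{"slide":[0,0,-0.5],"angular":[0,0,0],"grip":0.4},{"slide":[0,0,-0.5],"angular":[0,0,0],"grip":0.4},{"slide":[0,0,-0.4],"angular":[0,0,0],"grip":0.4},{"slide":[0,0,0],"angular":[0,0,0],"grip":0.4},{"slide":[0,0,0],"angular":[0,0,0],"grip":0.4}])

```text
t: 21.2
tool_pos: [0.5509, -0.1372, 0.202]
tool_rot: [0.934, 0.357, -0.0, -0.0]
wrist_force: [-0.9, 0.9, 0.3]
finger_gap: 0.6
grip_force: 0.0
```

```bash
python3 w.py w2; python3 -c "
import cv2;im=cv2.imread('pics/w2.png');cv2.imwrite('pics/w2b.png',cv2.resize(im,(780,585),interpolation=cv2.INTER_CUBIC))"
```

```text
21.2 [ 0.5509 -0.1372  0.202 ] [[0.745, 0.667, -0.001], [0.667, -0.745, 0.0], [-0.0, -0.001, -1.0]] q [-0.56  0.23  0.88  1.75 -0.19  1.25 -0.48] 0.5995380429485837 [ 0.00646155 -0.0006235  -0.00784746] [-0.91556999  0.87193301  0.25823215]
crop 159 130
tool delta to dial [ 0.0098942  -0.0220529   1.81966112]
```

View pics/w2b.png

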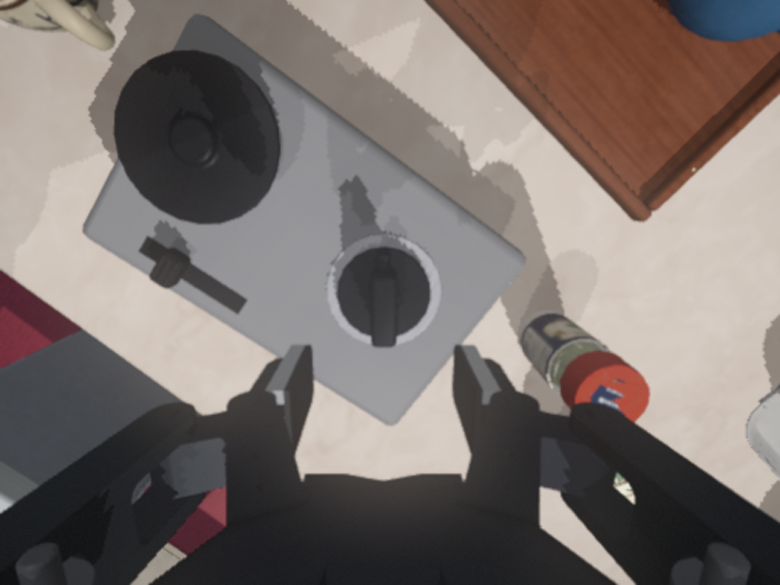

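The bar is upright in the image at (384,300), so the dial stayed where I released it. The catch block's top is at (165,268), its slot runs from (150,243) to (240,305), and the hopper lid is at (197,138).

```bash
python3 - <<'E'
from h import *
import pickle
ci=pickle.load(open('w2.pkl','rb')); f=512/780
A=lambda u,v,z: at('wrist',(u+.5)*f-.5,(v+.5)*f-.5,z,ci)
b=A(165,269,.091); s0=A(149,244,.076); s1=A(241,306,.076); h=A(197,137,.12); ax=np.array([.5514,-.1374,0])
print('block',b,'slot',s0,s1,np.degrees(np.arctan2(*(s0-s1)[1::-1])),'hop',h)
d=(h-ax)[:2]; yaw=np.arctan2(d[1],d[0])-np.arctan2(123,17); print('len',np.linalg.norm(d),'yaw',np.degrees(yaw))
rot=lambda a:np.array([[np.cos(a),-np.sin(a)],[np.sin(a),np.cos(a)]])
org=ax[:2]-rot(yaw)@[.005,-.055]
own=lambda p:rot(-yaw)@(p[:2]-org)*1000
print('own',own(b),own(s0),own(s1)); w=lambda x,y: rot(yaw)@[x/1000,y/1000]+org
by=own(b)[1]
print('start push pt', w(-55,by+7+11+6),'end',w(-55,by-30+18))
E
```

```text
block [ 0.47915932 -0.03148183  0.091     ] slot [ 0.47796953 -0.01153866  0.076     ] [ 0.48360886 -0.07672726  0.076     ] 94.94422936685572 hop [ 0.55672078 -0.01473426  0.12      ]
len 0.12278108730003755 yaw 5.385355622454258
own [-56.98097958  57.23070748] [-56.29377565  77.19751519] [-56.79753907  11.76738673]
start push pt [ 0.47887906 -0.00740185] end [ 0.4822578  -0.04324294]
```

Request:
carry_out(steps=[{"slide":[0,0,0],"angular":[0,0,-1],"grip":0.4},{"slide":[0,0,0],"angular":[0,0,-1],"grip":0.6},{"slide":[0,0,0],"angular":[0,0,-1],"grip":0.8},{"slide":[0,0,0],"angular":[0,0,-1],"grip":1},{"slide":[0,0,0],"angular":[0,0,-1],"grip":1},{"slide":[0,0,0],"angular":[0,0,-1],"grip":1},{"slide":[0,0,0],"angular":[0,0,-1],"grip":1},{"slide":[0,0,0],"angular":[0,0,-1],"grip":1},{"slide":[0,0,0],"angular":[0,0,-0.95],"grip":1},{"slide":[0,0,0],"angular":[0,0,0],"grip":1}])

```text
t: 22.5
tool_pos: [0.5508, -0.1373, 0.2015]
tool_rot: [0.673, 0.74, -0.001, -0.001]
wrist_force: [0.3, -0.3, -0.2]
finger_gap: -0.002
grip_force: 0.0
```

Request:
carry_out(steps=[{"slide":[0.6,-0.26,0],"angular":[0,0,0],"grip":1},{"slide":[0.6,-0.26,0],"angular":[0,0,0],"grip":1},{"slide":[0.6,-0.26,0],"angular":[0,0,0],"grip":1},{"slide":[0.5,-0.2,0],"angular":[0,0,0],"grip":1},{"slide":[0.435,-0.2,0],"angular":[0,0,0],"grip":1},{"slide":[0,0,0.4],"angular":[0,0,0],"grip":1},{"slide":[0,0,0.4],"angular":[0,0,0],"grip":1},{"slide":[0,0,0],"angular":[0,0,0],"grip":1},{"slide":[0,0,0],"angular":[0,0,0],"grip":1}])

```text
t: 23.62
tool_pos: [0.4797, -0.0071, 0.1629]
tool_rot: [0.673, 0.74, 0.0, 0.0]
wrist_force: [-0.5, 0.1, 0.6]
finger_gap: 0.001
grip_force: 0.0
```

```bash
python3 s.py; python3 w.py w3 | grep crop;  python3 -c "
import cv2;im=cv2.imread('pics/w3.png');cv2.imwrite('pics/w3b.png',cv2.resize(im,(780,585),interpolation=cv2.INTER_CUBIC))"
```

```text
23.62 p [479.7  -7.1 162.9] nose 95.46 Tz -0.004 T [-0.04 -0.02 -0.  ] F [-0.5  0.1  0.6] gap 0.001 0.0 q7 0.07
crop 232 302
```

View pics/w3b.png

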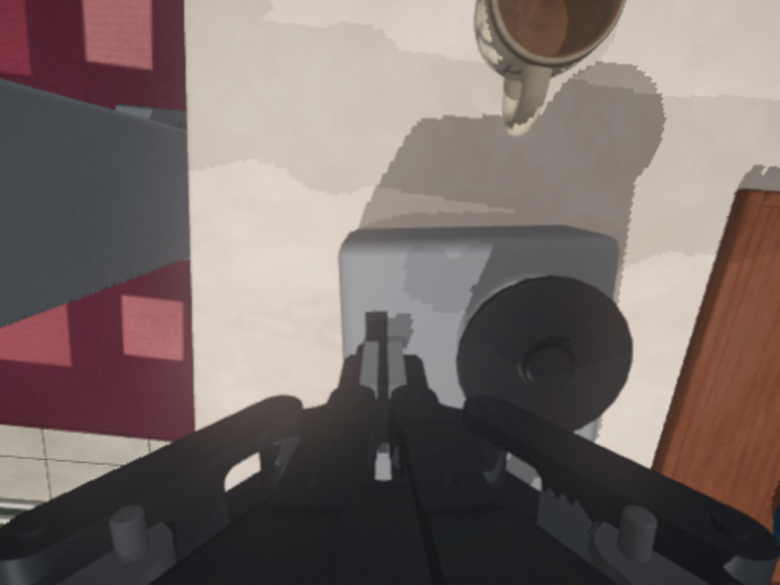

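The shut fingertips are over the slot at about (384,345), clear of the hopper lid at (545,350) and of the cup. The block is hidden behind the fingers, as planned. I'll go down 3 mm farther back.

Request:
carry_out(steps=[{"slide":[0.06,0,0.3],"angular":[0,0,0],"grip":1},{"slide":[0,0,0.3],"angular":[0,0,0],"grip":1},{"slide":[0,0,0.2],"angular":[0,0,0],"grip":1},{"slide":[0,0,0.2],"angular":[0,0,0],"grip":1},{"slide":[0,0,0],"angular":[0,0,0],"grip":1}])

```text
t: 24.3
tool_pos: [0.4786, -0.0042, 0.1116]
tool_rot: [0.672, 0.74, -0.001, -0.0]
wrist_force: [0.4, 0.3, -0.2]
finger_gap: 0.004
grip_force: 0.0
```

Request:
carry_out(steps=[{"slide":[0,0,0.12],"angular":[0,0,0],"grip":1},{"slide":[0,0,0.12],"angular":[0,0,0],"grip":1},{"slide":[0,0,0],"angular":[0,0,0],"grip":1}])

```text
t: 24.68
tool_pos: [0.4789, -0.004, 0.1001]
tool_rot: [0.672, 0.74, -0.0, -0.0]
wrist_force: [0.0, 0.5, 0.4]
finger_gap: 0.002
grip_force: 0.0
```

```bash
python3 s.py
```

```text
24.68 p [478.9  -4.  100.1] nose 95.52 Tz -0.002 T [ 0.03 -0.02 -0.  ] F [0.  0.5 0.4] gap 0.002 0.0 q7 0.12
```

Request:
carry_out(steps=[{"slide":[-0.06,0,0],"angular":[0,0,0],"grip":1},{"slide":[-0.06,0,0],"angular":[0,0,0],"grip":1},{"slide":[-0.06,0,0],"angular":[0,0,0],"grip":1},{"slide":[-0.06,0,0],"angular":[0,0,0],"grip":1},{"slide":[0,0,0],"angular":[0,0,0],"grip":1}])

```text
t: 25.3
tool_pos: [0.4805, -0.0161, 0.1007]
tool_rot: [0.672, 0.74, 0.0, 0.0]
wrist_force: [-0.5, 0.7, 0.0]
finger_gap: 0.001
grip_force: 0.3
```

Request:
carry_out(steps=[{"slide":[-0.06,0,0],"angular":[0,0,0],"grip":1},{"slide":[-0.06,0,0],"angular":[0,0,0],"grip":1},{"slide":[0,0,0],"angular":[0,0,0],"grip":1}])

```text
t: 25.68
tool_pos: [0.4811, -0.0224, 0.1006]
tool_rot: [0.672, 0.74, 0.0, 0.0]
wrist_force: [0.2, 0.5, -0.6]
finger_gap: 0.001
grip_force: 0.2
```

Request:
carry_out(steps=[{"slide":[-0.04,0,0],"angular":[0,0,0],"grip":1},{"slide":[-0.04,0,0],"angular":[0,0,0],"grip":1},{"slide":[0,0,0],"angular":[0,0,0],"grip":1}])

```text
t: 26.05
tool_pos: [0.4813, -0.0262, 0.1005]
tool_rot: [0.672, 0.74, -0.0, 0.0]
wrist_force: [0.3, 0.2, -0.1]
finger_gap: -0.005
grip_force: 0.4
```

Request:
carry_out(steps=[{"slide":[-0.03,0,0],"angular":[0,0,0],"grip":1},{"slide":[-0.03,0,0],"angular":[0,0,0],"grip":1},{"slide":[0,0,0],"angular":[0,0,0],"grip":1}])

```text
t: 26.42
tool_pos: [0.4816, -0.0291, 0.1005]
tool_rot: [0.672, 0.74, 0.0, 0.0]
wrist_force: [0.7, 0.2, -0.1]
finger_gap: -0.005
grip_force: 0.5
```

Request:
carry_out(steps=[{"slide":[-0.04,0,0],"angular":[0,0,0],"grip":1},{"slide":[-0.04,0,0],"angular":[0,0,0],"grip":1}])

```text
t: 26.68
tool_pos: [0.482, -0.0329, 0.1005]
tool_rot: [0.672, 0.74, 0.0, 0.0]
wrist_force: [0.3, 1.9, -0.2]
finger_gap: 0.0
grip_force: 0.8
```

Request:
carry_out(steps=[{"slide":[-0.03,0,0],"angular":[0,0,0],"grip":1},{"slide":[-0.03,0,0],"angular":[0,0,0],"grip":1}])

```text
t: 26.92
tool_pos: [0.4824, -0.0359, 0.1005]
tool_rot: [0.672, 0.74, 0.0, 0.0]
wrist_force: [1.9, 1.7, 0.8]
finger_gap: -0.004
grip_force: 0.8
```

Request:
carry_out(steps=[{"slide":[-0.02,0,0],"angular":[0,0,0],"grip":1},{"slide":[-0.02,0,0],"angular":[0,0,0],"grip":1}])

```text
t: 27.18
tool_pos: [0.4825, -0.0379, 0.1005]
tool_rot: [0.672, 0.74, 0.0, 0.0]
wrist_force: [1.9, 1.2, -0.3]
finger_gap: 0.0
grip_force: 0.8
```

```bash
python3 s.py; python3 w.py w4|grep crop; python3 - <<'E'
from h import *
im=viewer.get_image('scene')[:,:,::-1]; cv2.imwrite('pics/s4.png',cv2.resize(im[170:275,170:350],None,fx=4,fy=4,interpolation=cv2.INTER_CUBIC))
E
```

```text
27.18 p [482.5 -37.9 100.5] nose 95.52 Tz 0.023 T [ 0.33 -0.28  0.02] F [ 1.9  1.2 -0.3] gap 0.0 0.8 q7 0.2
crop 264 358
```

View pics/s4.png

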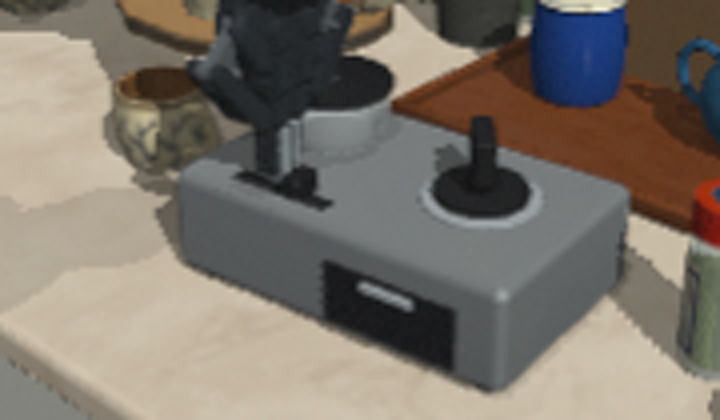

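The fingers at crop (275,150) are behind the catch block at (298,183), pushing it along the slot. I'll go on in small steps.

Request:
carry_out(steps=[{"slide":[-0.02,0,0],"angular":[0,0,0],"grip":1},{"slide":[-0.02,0,0],"angular":[0,0,0],"grip":1}])

```text
t: 27.52
tool_pos: [0.4826, -0.0396, 0.1005]
tool_rot: [0.672, 0.74, 0.0, -0.0]
wrist_force: [0.3, 3.6, 0.4]
finger_gap: -0.001
grip_force: 1.8
```

Request:
carry_out(steps=[{"slide":[-0.02,0,0],"angular":[0,0,0],"grip":1},{"slide":[-0.02,0,0],"angular":[0,0,0],"grip":1}])

```text
t: 27.78
tool_pos: [0.4826, -0.0398, 0.1005]
tool_rot: [0.672, 0.741, 0.001, -0.001]
wrist_force: [-0.4, 8.2, 1.9]
finger_gap: 0.002
grip_force: 4.0
```

Request:
carry_out(steps=[{"slide":[-0.02,0,0],"angular":[0,0,0],"grip":1}])

```text
t: 27.9
tool_pos: [0.4826, -0.0399, 0.1006]
tool_rot: [0.672, 0.741, 0.001, -0.002]
wrist_force: [-0.8, 9.8, 1.7]
finger_gap: 0.004
grip_force: 5.0
```

Request:
carry_out(steps=[{"slide":[-0.02,0,0],"angular":[0,0,0],"grip":1}])

```text
t: 28.02
tool_pos: [0.4826, -0.0399, 0.1005]
tool_rot: [0.671, 0.741, 0.002, -0.002]
wrist_force: [-1.3, 11.9, 3.7]
finger_gap: 0.001
grip_force: 6.1
```

The catch has stopped moving and the force is climbing, so it is on the hard stop. I'll back off and lift away.

Request:
carry_out(steps=[{"slide":[0.1,0,0],"angular":[0,0,0],"grip":1},{"slide":[0.1,0,0],"angular":[0,0,0],"grip":1},{"slide":[0.05,0,0],"angular":[0,0,0],"grip":1},{"slide":[0,0,-0.4],"angular":[0,0,0],"grip":1},{"slide":[0,0,-0.6],"angular":[0,0,0],"grip":1},{"slide":[0,0,-0.8],"angular":[0,0,0],"grip":1},{"slide":[0.5,0,-0.8],"angular":[0,0,0],"grip":1},{"slide":[0.8,0,0],"angular":[0,0,0],"grip":1},{"slide":[0,0,0],"angular":[0,0,0],"grip":1},{"slide":[0,0,0],"angular":[0,0,0],"grip":1}])

```text
t: 29.28
tool_pos: [0.4754, 0.0324, 0.2302]
tool_rot: [0.672, 0.74, -0.001, 0.0]
wrist_force: [0.5, 0.5, 0.2]
finger_gap: -0.003
grip_force: 0.0
```

```bash
python3 s.py; python3 - <<'E'
from h import *
im=viewer.get_image('scene')[:,:,::-1]; t=viewer.get_image('top')[:,:,::-1]
a=cv2.resize(im[170:275,170:350],(720,420),interpolation=cv2.INTER_CUBIC)
x=t[140:210,190:390]; b=cv2.resize(x,(514,180),interpolation=cv2.INTER_CUBIC); b=np.pad(b,((0,0),(0,206),(0,0)))
cv2.imwrite('pics/end.png',np.vstack([a,b]))
E
```

```text
29.27 p [475.4  32.4 230.2] nose 95.49 Tz 0.055 T [-0.04  0.01  0.06] F [0.5 0.5 0.2] gap -0.003 0.0 q7 -0.06
```

View pics/end.png

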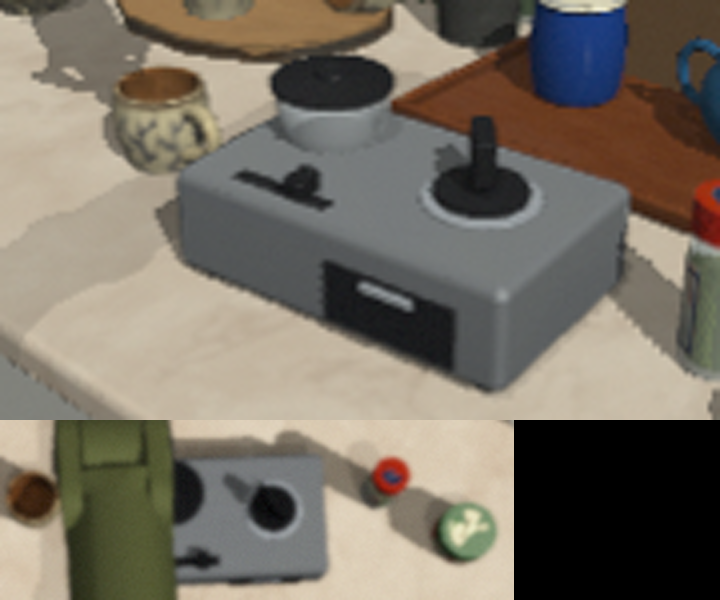

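The catch block is at crop (302,183), towards the dial's end of its slot; its measured travel of about 27 mm fits fully home. The dial bar hasn't moved, the cup and both jars are standing where they were, and the arm is clear.

```bash
python3 -c "
from rig import env
print(env.finish_job())"
```

```text
the job is handed in; nothing more can be done
None
```

The job is handed in at about 29 s: the dial went to its fine stop, then four clicks clockwise, and was released there; the catch was pushed to its hard stop (about 12 N at most), and the jars and cup were not touched.

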